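Clamp up a glued plinth with the F-clamp

TASK

The top of the little black display plinth has just been glued and it stands ready under the upright F-clamp with a plywood caul taped on it. Slide the clamp's red jaw down the bar until its orange pad is pressed on the caul and the jaw cocks upward and bites on the bar, then turn its tommy bar clockwise to screw it down until the pad squeezes with about 45 N (30 to 65 N will do; above 85 N the glue line is ruined), and let go. Leave the plinth where it stands and do not knock over or shove aside the paint jar, cup and brush.

Things in the scene. Friction and masses are not known exactly. Their poses are not given: they have to be found in the camera images.
- clamp: Gluing station, fixed: plywood board 200 x 260 x 18 mm with an upright F-clamp. Origin at the centre of the board's underside, z up. The flat steel bar (10 mm in x, 25 mm in y) stands at y = +60 mm, its top 194 mm above the table; the screw axis stands at y = -45 mm, so the red sliding arm runs 105 mm along -y from the bar. The fixed jaw is let into the board under the plinth.
- sleeve_top (a point): Top centre, on the bar's axis, of the sliding jaw's red sleeve: 26 mm (board x) x 46 mm (board y) x 56 mm high. The bar stands out above it by 4 to 14 mm at first, about 40 mm once the jaw is down. Grip it from above across the 26 mm, a finger on either side of the bar, and push: at the bar it runs freely; pushed at the handle it jams on the bar.
- jaw (a joint): How far the sliding jaw is down its bar, m; 0 is highest, larger is lower. It starts between 0 and 0.010 and is down on the work at about 0.034. It stays where it is left. Pushed at the bar it needs some 3 to 6 N downward until it touches, then far more as it bites; 16 N is plenty.
- jaw_tilt (a joint): Tilt of the sliding jaw in its clearance on the bar, rad: about -0.03 while it hangs free (screw end drooping), about +0.03 when the pad presses on the work, the screw end is pushed up and the jaw bites on the bar. Once it bites, friction holds it against the screw.
- hub (a point): Centre of the screw's steel hub (24 mm in diameter, 30 mm high), on the screw axis, at the level of the tommy bar that crosses it. Turning clockwise seen from above drives hub and pad down 4 mm a turn. They go down with the jaw.
- knob_a (a point): Centre of one of the two black ball knobs (20 mm in diameter) on the ends of the 8 mm tommy bar, 50 mm from the screw axis; the other knob is just oppopoint. The bar starts within 0.5 rad of square to the jaw's arm. It can be pushed round by a knob, with the fingers shut, stroke by stroke, or gripped from above and turned.
- handle (a joint): Angle of the tommy bar, rad, -0.5 to 0.5 at the start, grows as it is turned clockwise seen from above. Running free takes about 0.03 N m; tightening takes about 0.03 N m plus 0.006 N m for each newton at the pad, 20 % more or less (so about 6 N at a knob for 45 N at the pad). It does not turn back by itself.
- cap: The pressure pad at the foot of the screw: an orange disc 32 mm in diameter on the screw axis, its pressing face 7 mm below this origin. It swivels to lie flat on the work.
- plinth: The work, loose, 0.5 to 1 kg: black stepped wooden plinth with silver beads, 120 x 90 mm at the foot, 55 mm high, with a plywood caul 72 x 60 x 15 mm taped centrally on top, 70 mm in all. Origin at the centre of its underside, on the board 18 mm above the table, z up.
- jar: Bystander: jar of black paint, 64 mm in diameter, 75 mm high, origin at the centre of its underside, z up.
- cup: Bystander: white plastic cup, 72 mm in diameter at the rim, 85 mm high, origin at the centre of its underside, z up.
- brush: Bystander: flat paint brush 200 mm long lying on the table on the robot's side of the board, origin under its middle.

How it is judged:
On the way, in this order (a step that is already met when the one before it is completed fails the run):
1. the jaw is slid down until the pad presses on the caul with more than 3 N and the jaw is tilted up (over 0.02 rad) and bites on the bar (contact force between cap and plinth above 3 N and value of joint jaw_tilt above 0.02 rad), for 0.3 s.
2. the tommy bar is turned down beyond 1.2 rad, to more than 30 N at the pad (contact force between cap and plinth above 30 N and value of joint handle above 1.2 rad and value of joint jaw_tilt above 0.02 rad), for 0.2 s.
At the end, for the whole second after the job is handed in: Robot clear: pad squeezes the caul with 30 to 65 N, jaw tilted up on its bar over 0.02 rad, tommy bar turned beyond 1.2 rad and still, plinth at rest within 12 mm of where it stood, jar and cup upright, and they and the brush within 30 mm of where they were (all of step 2 and contact force between cap and plinth below 65 N and velocity of joint handle below 0.05 rad/s and linear speed of plinth below 0.01 m/s and distance of plinth from where it was at the start of the episode below 0.012 m and distance of each of jar, cup, brush from where it was at the start of the episode below 0.03 m and angle between each of jar, cup's own z axis and vertical below 0.2 rad); the robot touches nothing.
It fails at once if the pad presses with more than 85 N (contact force between cap and plinth above 85 N).
It fails at once if the plinth is shoved more than 12 mm from its place (distance of plinth from where it was at the start of the episode above 0.012 m).
It fails at once if jar, cup or brush is moved more than 30 mm, or jar or cup knocked over (distance of any of jar, cup, brush from where it was at the start of the episode above 0.03 m or angle between any of jar, cup's own z axis and vertical above 0.5 rad).
It also fails if it takes over 72 s, if anything falls off the work surface, if the arm or the gripper's body presses on something with over 40 N, if the wrist force passes 120 N, or if a joint passes its speed limit or range.

ROBOT

A 6-joint arm with a two-finger parallel gripper is mounted at the origin on the work surface. World frame = base frame: x ahead of the robot, y to its left, z up, the work surface at z = 0. Lengths are in m, angles in rad, forces in N, time in s.
With the tool pointing down it reaches from about 0.25 to 0.775 m from the base axis. Payload 4 kg.
Tool frame: the origin (TCP) lies at the very end of the fingers, on their centre line; the grasp point (between the pads) lies 19 mm behind it; z points along the fingers, y is the line along which they close (so a half turn about z gives the same grasp; the last joint's range is limited). The gripper opens to 85 mm and grips with 20 to 120 N. Pads are 22 mm wide; open, the fingers measure 114 mm over their backs; the gripper's body (76 mm by 85 mm) begins 54 mm behind the grasp point. The pads swing forward as they close: fully open they stand 13 mm farther back than shut.
Start: joints at [-1.429, 0.087, 1.371, -0, 1.684, -0.103], TCP at [0.133, -0.534, 0.231] pointing down, gripper open.
Joint ranges: [-3.1, 3.1], [-0.76, 2.03], [0.27, 2.55], [-1.08, 4.22], [0.17, 2.65], [-2.57, 2.57]. Speed limits (rad/s): [2.79, 2.79, 3.14, 3.14, 3.14, 3.14].

INTERFACE

Orientations are given as a unit quaternion [x, y, z, w].
In Python, from rig import arm gives the robot as it stands.
- The arm moves only by the shell command python3 -m pendant 'ROWS' [FORCE]. ROWS is a JSON object whose one key "plan" holds a list of rows, each a list of 3 entries, a list of its own where there are three numbers: the shift along the tool's x, y, z in mm, then the turn about the tool's z in degrees, then the opening, from -1 (shut) to 1 (fully open). A call has 1 to 5 rows; each row is the pose to reach, as a shift and turn from the pose commanded when the call began, along the tool's axes at that moment; what a row does not reach only later rows make up. A row lasts 1/8 s, in which the tool goes at most 62.5 mm and 10.7 degrees, less where a joint would pass 70% of its speed; a pose out of reach is approached as far as the arm can. A call with a gripper value outside its range is refused whole. The fingers move at their own pace and stop on an object; FORCE is the grip in N (left out, the last holds). Time passes only in rows, so rows that repeat a pose let the fingers close. It gives the time, the measured TCP pose, the force, the opening and the grip force at its end, in the units of the state.
- arm.read_state(): the state, without advancing time (a new reading comes with each control period).
- arm.camera(name): name is "side" or "top" or "wrist"; returns (picture, depth): 480x640x3 uint8, red, green, blue; 480x640 float32, m along the optical axis (not along the pixel's ray), 0 where there is no reading.
- arm.camera_params(name): a dict with "fx", "fy", "cx", "cy" (pixels), "T" (4x4, takes a point from camera to world coordinates). Camera axes: x right, y down, z forward; pixel columns grow to the right and rows downward; lengths in m; the calibration is good to about 2 mm. A picture is of the moment at which its call begins: read the wrist's pose just before it. camera_params takes no time and is no camera call; for the wrist camera it gives the pose at the moment of the call.
- arm.job_done(): hands the job in; it is judged then, once.
The state is a dict: "time": time; "q": joint angles; "dq": joint speeds; "effort": joint torques, N m; "tool_pos": TCP position; "tool_rot": TCP orientation; "contact_force": force on the tool from outside, world axes, zero at the start; "torque": the same for the moment, N m; "width": finger opening in m; "grip_force": force on a finger pad.
Only numpy, scipy, OpenCV 4.12 (cv2) and the standard library are available. Lean on these libraries where they do the work, as an engineer would, in place of code of your own. Each camera call takes 0.05 s, during which the arm holds its last target. There are 200 camera calls.

## Working session

There is one attempt and no reset: what is moved stays moved. The work goes in short steps, Python scripts to look and compute and a shell command to move; the robot and the scene stay as the last step left them, time stands still between calls to the robot, and variables do not carry over. Pictures are saved under pics/ and viewed, at most 10 in all, crops included, and the job is handed in when it is done.

```bash
mkdir -p pics; ls; cat > h.py <<'E'
import numpy as np, cv2
from rig import arm
def pts(d,P):
    v,u=np.mgrid[0:480,0:640]
    c=np.stack([(u-P['cx'])/P['fx']*d,(v-P['cy'])/P['fy']*d,d],-1)
    return c@P['T'][:3,:3].T+P['T'][:3,3]
def look(n):
    P=arm.camera_params(n);P['T']=np.array(P['T']);im,d=arm.camera(n);return im,d,P,pts(d,P)
E
python3 - <<'E'
from h import *
for n in('top','side'):
    im,d,P,X=look(n)
    cv2.imwrite(f'pics/{n}0.png',im[:,:,::-1]); np.savez(f'{n}0.npz',im=im,d=d,X=X,T=P['T'],k=[P['fx'],P['fy'],P['cx'],P['cy']])
    print(n,P)
print(arm.read_state())
E
```

```text
pics
top {'fx': 479.59550936614085, 'fy': 479.59550936614085, 'cx': 317.92683103695316, 'cy': 243.19153091270377, 'T': array([[-0.01429708, -0.99446851,  0.1040576 ,  0.49776145],
       [-0.99972911,  0.01612856,  0.01678051,  0.01689381],
       [-0.01836599, -0.1037895 , -0.9944297 ,  0.90967856],
       [ 0.        ,  0.        ,  0.        ,  1.        ]])}
side {'fx': 488.59401059222205, 'fy': 488.59401059222205, 'cx': 322.29466683790173, 'cy': 243.45996567314828, 'T': array([[ 0.98852577, -0.09834897,  0.11464855,  0.46812395],
       [-0.15048791, -0.70676926,  0.69125292, -0.55776894],
       [ 0.01304606, -0.70057454, -0.71345996,  0.77945566],
       [ 0.        ,  0.        ,  0.        ,  1.        ]])}
{'time': 0.1, 'q': array([-1.42911876e+00,  8.79078462e-02,  1.37212867e+00,  1.35209586e-05,
        1.68361175e+00, -1.03096028e-01]), 'dq': array([-0.0003161 , -0.00165438, -0.00351576, -0.00025942, -0.00057261,
       -0.00018083]), 'effort': array([ 1.43447116e-03, -3.53014970e+01, -3.14220107e+01, -1.73243229e-04,
        7.96939566e-03,  8.64303530e-06]), 'tool_pos': array([ 0.13322222, -0.53315067,  0.2302286 ]), 'tool_rot': array([ 9.92519463e-01,  1.22082179e-01, -1.31089694e-05, -1.02774775e-03]), 'contact_force': array([ 0.82654956,  0.68923872, -0.50576702]), 'torque': array([-0.01753589,  0.03390041, -0.05609964]), 'grip_force': 0.0, 'width': 0.08502751388593469}
```

View pics/top0.png

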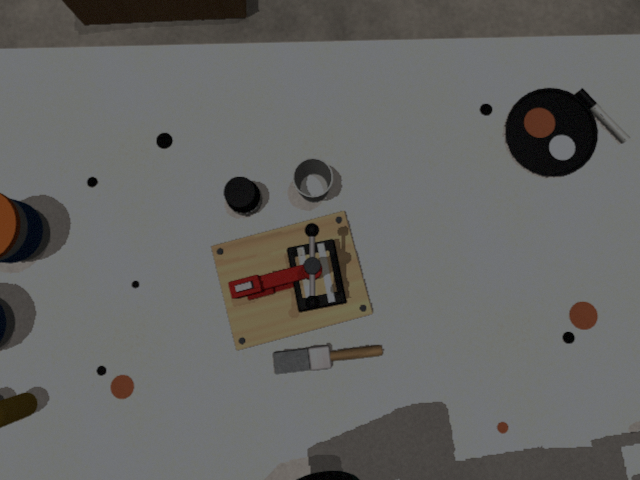

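View pics/side0.png

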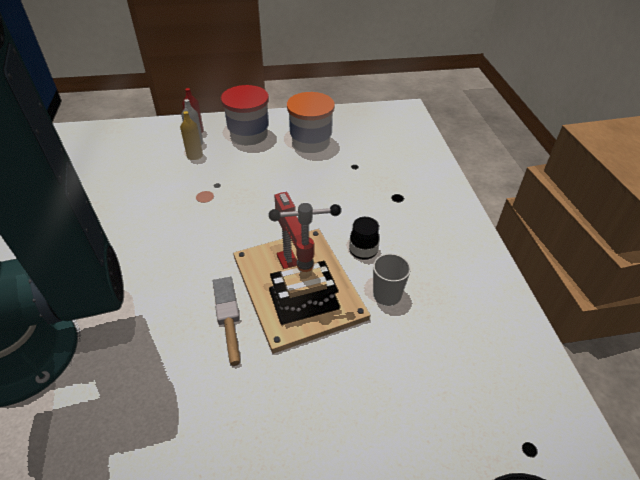

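The top view shows the sleeve and steel bar at about (243,287), the hub at (312,266), knobs at (312,230) and (312,302), jar at (243,195), cup at (314,180) and brush at (328,358). In the side view the sleeve top is at about (284,198), the hub at (305,212), and the knobs at (274,215) and (336,210).

```bash
cat > m.py <<'E'
from h import *
D={n:np.load(f'{n}0.npz') for n in('top','side')}
def ray(n,u,v):
    T=D[n]['T'];fx,fy,cx,cy=D[n]['k'];return T[:3,3],T[:3,:3]@np.array([(u-cx)/fx,(v-cy)/fy,1])
def tri(a,b):
    (o,d),(p,e)=ray('top',*a),ray('side',*b)
    s=np.linalg.lstsq(np.stack([d,-e],1),p-o,rcond=None)[0];A=o+s[0]*d;B=p+s[1]*e
    return ((A+B)/2).round(4),np.linalg.norm(A-B).round(4)
for n in D:
    im,X=D[n]['im'].astype(int),D[n]['X'];r,g,b=im[...,0],im[...,1],im[...,2]
    z=X[...,2]; box=(abs(X[...,0]-.46)<.2)&(abs(X[...,1]-.08)<.2)
    red=(r>70)&(g<.4*r)&(b<.4*r)&box
    print(n,'red',red.sum(),'z pct',np.percentile(z[red],[5,50,95,99]).round(4))
    for lo,hi in((.15,.17),(.17,.182),(.182,.2),(.2,.22)):
        m=box&(z>lo)&(z<hi); k,l,s,c=cv2.connectedComponentsWithStats(m.astype(np.uint8))
        for i in range(1,k):
            if s[i,4]>15: q=l==i; print(lo,hi,s[i].tolist(),'px',c[i].round(1),'mean',X[q].mean(0).round(4),'rgb',im[q].mean(0).round(0),'zmax',z[q].max().round(4))
    m=red&(z>z[red].max()-.012)
    if m.sum()>5:
        re=cv2.minAreaRect((X[m][:,:2]*1000).astype(np.float32)); print('red top',re,X[m].mean(0))
X=D['top']['X'];z=X[...,2];bm=(z>.01)&(z<.025)&(abs(X[...,0]-.46)<.16)&(abs(X[...,1]-.08)<.16)
k,l,s,c=cv2.connectedComponentsWithStats(bm.astype(np.uint8));i=1+s[1:,4].argmax()
print('board',cv2.minAreaRect((X[l==i][:,:2]*1000).astype(np.float32)),X[l==i].mean(0))
E
python3 m.py
python3 - <<'E'
import cv2,numpy as np
a=cv2.imread('pics/top0.png')[210:330,220:360];b=cv2.imread('pics/side0.png')[185:305,245:385]
cv2.imwrite('pics/crop0.png',cv2.resize(np.vstack([np.hstack([a,b])]),None,fx=2.8,fy=2.8,interpolation=2))
E
```

```text
top red 1072 z pct [0.0198 0.1735 0.1891 0.1909]
0.17 0.182 [257, 265, 52, 27, 668] px [281.9 277. ] mean [0.5235 0.0854 0.173 ] rgb [84. 18. 16.] zmax 0.1819
0.17 0.182 [315, 266, 7, 13, 38] px [318.4 272.7] mean [0.5293 0.0293 0.1736] rgb [71. 18. 17.] zmax 0.1763
0.182 0.2 [228, 275, 33, 24, 534] px [243.9 286.6] mean [0.5095 0.1412 0.189 ] rgb [89. 39. 37.] zmax 0.197
side red 273 z pct [0.0253 0.1709 0.1742 0.1755]
0.15 0.17 [280, 217, 35, 41, 221] px [298.5 242.8] mean [0.5257 0.0509 0.1598] rgb [71. 42. 38.] zmax 0.17
0.17 0.182 [275, 199, 21, 13, 54] px [283.4 207.5] mean [0.5072 0.1279 0.1776] rgb [79. 62. 59.] zmax 0.1819
0.17 0.182 [284, 216, 31, 35, 380] px [298.9 233.4] mean [0.5282 0.0614 0.1726] rgb [126.  54.  50.] zmax 0.1813
0.182 0.2 [274, 192, 22, 19, 260] px [284.3 201. ] mean [0.5101 0.1347 0.1876] rgb [135.  86.  83.] zmax 0.1961
0.182 0.2 [302, 233, 7, 9, 50] px [304.9 237.1] mean [0.5355 0.0315 0.191 ] rgb [61. 57. 54.] zmax 0.1996
0.2 0.22 [302, 225, 7, 10, 58] px [305.  229.3] mean [0.5358 0.0306 0.2102] rgb [65. 62. 60.] zmax 0.2196
board ((524.0352783203125, 84.75699615478516), (199.91275024414062, 260.6556091308594), 14.177578926086426) [0.51310053 0.09690547 0.0181757 ]
```

View pics/crop0.png

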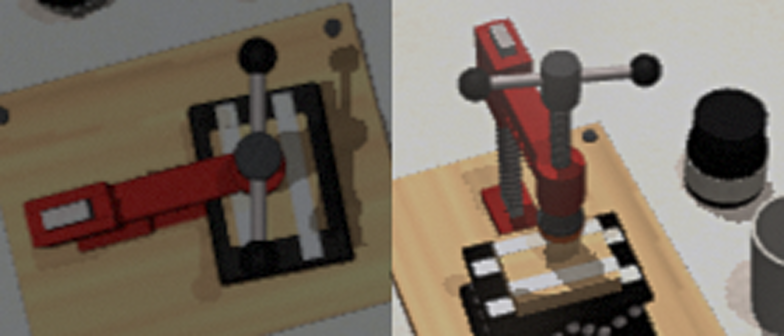

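The crop shows the sleeve top with the bar end in it, the hub at (312,265) top and (305,207) side, and the knobs at (312,230) and (312,301) top, (336,210) and (274,215) side. I'll triangulate these and work out the approach.

```bash
cat >> h.py <<'E'
from scipy.spatial.transform import Rotation as Ro
def go(p,yaw_y=None):
    "shift in tool mm + turn deg to reach world p with tool y heading (mod 180) yaw_y deg"
    s=arm.read_state();R=Ro.from_quat(s['tool_rot']).as_matrix()
    sh=R.T@(np.array(p)-s['tool_pos'])*1000;h=np.degrees(np.arctan2(R[1,1],R[0,1]))
    t=None if yaw_y is None else ((h-yaw_y+90)%180-90)
    return sh.round(1),h.round(2),t
E
cat > m2.py <<'E'
import io,contextlib
with contextlib.redirect_stdout(io.StringIO()): from m import *
for n,a,b in(('hubtop',(312.1,265.4),(305,206)),('knob+',(311.8,230),(335.7,210)),('knob-',(312.1,301.4),(274.3,215)),('bartop',(243.2,287),(284.5,198.5))): print(n,tri(a,b))
X=D['top']['X'];im=D['top']['im']
for u,v in((312,265),(312,230),(312,302),(243,287),(232,290),(255,285)): print((u,v),X[v,u].round(4),im[v,u])
a=np.radians(14.18);ey=np.array([-np.sin(a),np.cos(a)]);c=np.array([.524,.0848])
print('bar',c+.06*ey,'screw',c-.045*ey)
print(go([.133,-.533,.34]),go([*(c+.06*ey),.34],14.2))
E
python3 m2.py
```

```text
hubtop (array([0.5364, 0.0362, 0.2571]), np.float64(0.0013))
knob+ (array([0.5872, 0.0364, 0.2421]), np.float64(0.0017))
knob- (array([0.4868, 0.0374, 0.2427]), np.float64(0.0002))
bartop (array([0.5101, 0.1425, 0.1868]), np.float64(0.0023))
(312, 265) [0.5362 0.0363 0.2592] [39 39 41]
(312, 230) [0.5847 0.0358 0.2551] [12 15 17]
(312, 302) [0.4863 0.0371 0.2556] [18 19 18]
(243, 287) [0.5088 0.1416 0.1941] [111 109 109]
(232, 290) [0.5046 0.1588 0.1902] [96 24 21]
(255, 285) [0.5116 0.1245 0.1882] [96 23 20]
bar [0.50930186 0.14297186] screw [0.5350236  0.04117111]
(array([  -0.2,   -0.4, -109.8]), np.float64(-75.98), None) (array([ 528.7, -565.1, -108.5]), np.float64(-75.98), np.float64(89.82459324754029))
```

```bash
python3 -m pendant '{"plan":[[[25,-25,-50],-10,0.6],[[65,-70,-80],-20,0.6],[[108,-115,-100],-30,0.6],[[150,-160,-110],-40,0.6],[[192,-205,-110],-50,0.6]]}' 60; python3 -c "
from h import *
print(go([.509,.1425,.30],14.3))"
```

```text
time: 0.72
tool_pos: [0.2675, -0.2922, 0.342]
tool_rot: [0.847, 0.532, 0.0, 0.001]
contact_force: [0.9, -1.2, 0.3]
width: 0.0683
grip_force: 0.0
(array([496.4,  29.1,  41.7]), np.float64(-25.69), np.float64(-39.991049127216506))
```

```bash
python3 -m pendant '{"plan":[[[55,3,0],-10,0.6],[[110,6,0],-20,0.6],[[165,9,0],-30,0.6],[[220,13,0],-40,0.6],[[275,16,0],-40,0.6]]}'; python3 -m pendant '{"plan":[[[0,0,0],0,0.6]]}'; python3 -c "
from h import *
print(go([.509,.1425,.30],14.3))"
```

```text
time: 1.35
tool_pos: [0.4021, -0.0517, 0.3408]
tool_rot: [0.615, 0.788, -0.0, 0.0]
contact_force: [0.1, -0.6, 0.2]
width: 0.0682
grip_force: 0.0
time: 1.48
tool_pos: [0.4024, -0.0503, 0.3403]
tool_rot: [0.612, 0.79, -0.0, -0.001]
contact_force: [-1.1, -0.9, -0.0]
width: 0.0684
grip_force: 0.0
(array([160. , 151.5,  40.4]), np.float64(14.46), np.float64(0.16455663754588556))
```

```bash
python3 -m pendant '{"plan":[[[40,38,0],0,0.6],[[80,76,0],0,0.6],[[120,113,10],0,0.6],[[160,151,40],0,0.6],[[160,151,40],0,0.6]]}'; python3 - <<'E'
from h import *
print(go([.509,.1425,.163],14.3))
im,d,P,X=look('wrist'); cv2.imwrite('pics/w1.png',im[:,:,::-1]); np.savez('w1.npz',im=im,d=d,X=X)
r,g,b=[im[...,i].astype(int) for i in range(3)];z=X[...,2]
for n,m in(('red',(r>60)&(g<.45*r)&(b<.45*r)&(z>.182)&(z<.2)),('bar',(abs(r-g)<15)&(z>.19)&(z<.2)),('hi',(z>.225)&(z<.29))):
    m&=(abs(X[...,0]-.53)<.15)&(abs(X[...,1]-.1)<.15)
    k,l,s,c=cv2.connectedComponentsWithStats(m.astype(np.uint8))
    for i in range(1,k):
        if s[i,4]>80: print(n,c[i].round(),s[i,4],X[l==i].mean(0).round(4),[tuple(np.round(t,1)) if np.ndim(t) else round(t,1) for t in cv2.minAreaRect((X[l==i][:,:2]*1000).astype(np.float32))])
E
```

```text
time: 2.1
tool_pos: [0.509, 0.1396, 0.2961]
tool_rot: [0.614, 0.789, -0.003, -0.003]
contact_force: [-0.1, -0.9, 0.2]
width: 0.0685
grip_force: 0.0
(array([  2.7,   1.9, 133.1]), np.float64(14.2), np.float64(-0.10397898709965148))
red [320. 229.] 2080 [0.509  0.1415 0.1867] [(np.float64(509.4), np.float64(140.0)), (np.float64(25.7), np.float64(46.1)), 14.4]
bar [320. 231.] 578 [0.509  0.1417 0.1931] [(np.float64(509.3), np.float64(141.4)), (np.float64(9.4), np.float64(24.4)), 14.2]
bar [320. 376.] 178 [0.5344 0.0425 0.1954] [(np.float64(534.9), np.float64(41.8)), (np.float64(12.8), np.float64(6.5)), 6.3]
hi [232. 414.] 638 [0.4845 0.043  0.2494] [(np.float64(484.2), np.float64(41.5)), (np.float64(18.1), np.float64(10.2)), 24.8]
hi [319. 412.] 620 [0.5332 0.0461 0.236 ] [(np.float64(533.9), np.float64(44.0)), (np.float64(22.6), np.float64(9.5)), 13.1]
```

View pics/w1.png

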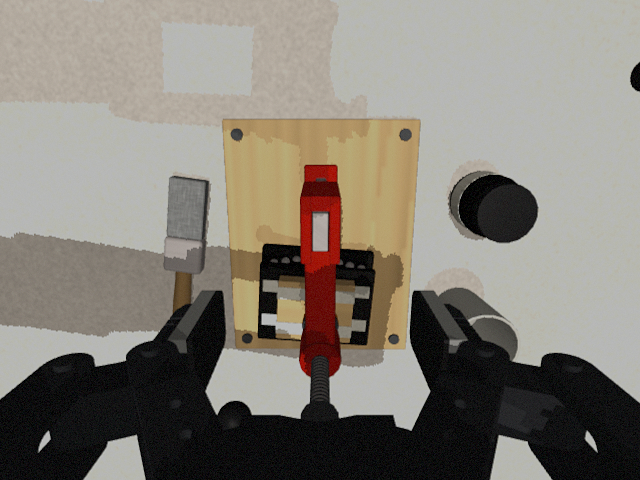

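The wrist view shows the sleeve with the bar's light end at (320,231), midway between the open fingers. The bar measures (0.509, 0.1415) with its top at 0.193, the sleeve top is at about 0.188 and its 26 x 46 mm size checks. I'll descend now.

```bash
python3 -m pendant '{"plan":[[[0,0,40],0,0.3],[[0,0,80],0,0.3],[[0,0,80],0,0.3]]}'; python3 -c "
from h import *
print(go([.509,.1415,.165],14.3))"
```

```text
time: 2.52
tool_pos: [0.5073, 0.1361, 0.2185]
tool_rot: [0.616, 0.787, -0.003, -0.002]
contact_force: [-0.5, -0.4, 0.8]
width: 0.0555
grip_force: 0.0
(array([ 4.8,  3.3, 53.4]), np.float64(13.88), np.float64(-0.4188588698850424))
```

```bash
python3 -m pendant '{"plan":[[[0,0,0],0,0.3],[[0,0,0],0,0.3]]}'; python3 -c "
from h import *
print(go([.509,.1415,.165],14.3))"
```

```text
time: 2.78
tool_pos: [0.5106, 0.138, 0.2243]
tool_rot: [0.616, 0.788, 0.002, 0.002]
contact_force: [0.9, -0.3, -0.4]
width: 0.0555
grip_force: 0.0
(array([ 3.9, -1. , 59.3]), np.float64(13.98), np.float64(-0.3163304794031063))
```

```bash
python3 -m pendant '{"plan":[[[3,0,0],0,0.3],[[3,0,25],0,0.3],[[3,0,45],0,0.3],[[3,0,58],0,0.3],[[3,0,58],0,0.3]]}';python3 -m pendant '{"plan":[[[0,0,0],0,0.3],[[0,0,0],0,0.3]]}'; python3 -c "
from h import *
print(go([.509,.1415,.165],14.3))"
```

```text
time: 3.4
tool_pos: [0.5082, 0.1413, 0.1624]
tool_rot: [0.615, 0.788, -0.001, -0.001]
contact_force: [-0.0, -0.0, 0.3]
width: 0.0558
grip_force: 0.0
time: 3.65
tool_pos: [0.5093, 0.1414, 0.1644]
tool_rot: [0.615, 0.788, 0.001, 0.001]
contact_force: [-0.6, 0.1, -0.4]
width: 0.0554
grip_force: 0.0
(array([ 0.2, -0.2, -0.6]), np.float64(14.03), np.float64(-0.27157408623909873))
```

```bash
python3 -m pendant '{"plan":[[[0,0,0],0,-0.8],[[0,0,0],0,-0.8],[[0,0,0],0,-0.8],[[0,0,0],0,-0.8],[[0,0,0],0,-0.8]]}' 50; python3 -m pendant '{"plan":[[[0,0,2],0,-0.8],[[0,0,4],0,-0.8],[[0,0,6],0,-0.8],[[0,0,8],0,-0.8],[[0,0,10],0,-0.8]]}'
```

```text
time: 4.28
tool_pos: [0.5092, 0.1413, 0.1637]
tool_rot: [0.615, 0.788, 0.001, 0.001]
contact_force: [3.0, 1.0, 3.1]
width: 0.0254
grip_force: 51.9
time: 4.9
tool_pos: [0.5093, 0.1414, 0.155]
tool_rot: [0.615, 0.788, 0.001, 0.001]
contact_force: [1.4, 1.2, 7.2]
width: 0.0248
grip_force: 52.6
```

```bash
python3 -m pendant '{"plan":[[[0,0,4],0,-0.8],[[0,0,7],0,-0.8],[[0,0,10],0,-0.8],[[0,0,13],0,-0.8],[[0,0,16],0,-0.8]]}' ; python3 -m pendant '{"plan":[[[0,0,1],0,-0.8],[[0,0,2],0,-0.8],[[0,0,2],0,-0.8]]}'
```

```text
time: 5.52
tool_pos: [0.5092, 0.1416, 0.1388]
tool_rot: [0.615, 0.788, 0.001, 0.001]
contact_force: [-0.1, 1.9, 9.8]
width: 0.0247
grip_force: 52.9
time: 5.9
tool_pos: [0.5092, 0.1418, 0.1377]
tool_rot: [0.615, 0.788, 0.001, 0.001]
contact_force: [0.0, 1.7, 10.5]
width: 0.0251
grip_force: 53.0
```

```bash
python3 - <<'E'
from h import *
im,d,P,X=look('side'); cv2.imwrite('pics/s2.png',cv2.resize(im[180:330,220:420,::-1],None,fx=4,fy=4,interpolation=2))
E
```

```text
(no output)
```

View pics/s2.png

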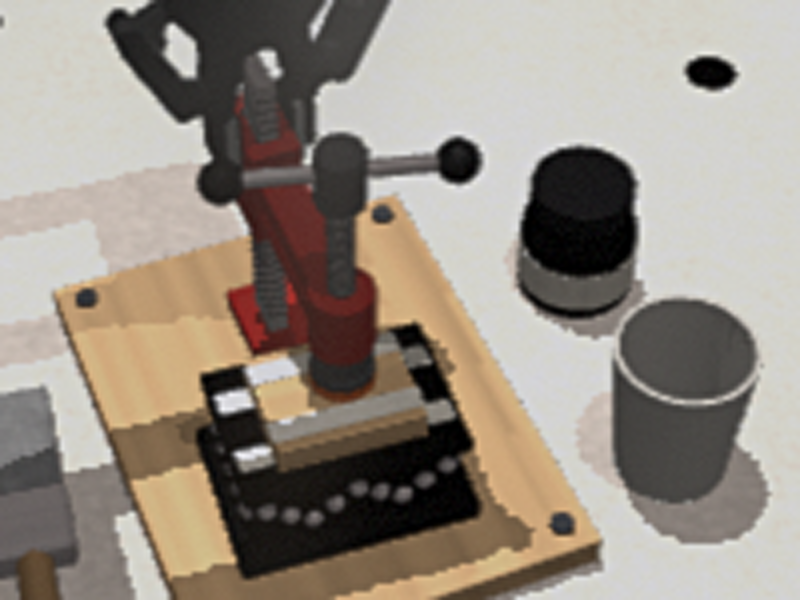

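The picture shows the jaw well down the bar, the orange pad at (340,385) close to or on the caul, and the plinth square on its board. I'll go on down by single millimetres and watch the force.

```bash
for i in 1 2; do python3 -m pendant '{"plan":[[[0,0,1],0,-0.8],[[0,0,2],0,-0.8],[[0,0,2],0,-0.8]]}' | grep -v rot; done
```

```text
time: 6.32
tool_pos: [0.5091, 0.1422, 0.1358]
contact_force: [-1.0, 3.5, 9.9]
width: 0.0248
grip_force: 53.2
time: 6.7
tool_pos: [0.509, 0.1426, 0.1338]
contact_force: [-2.7, 4.5, 9.7]
width: 0.025
grip_force: 53.3
```

```bash
for i in 1 2; do python3 -m pendant '{"plan":[[[0,0,1],0,-0.8],[[0,0,1],0,-0.8]]}' | grep -v rot; done
```

```text
time: 6.95
tool_pos: [0.509, 0.1428, 0.1328]
contact_force: [-1.5, 4.6, 9.9]
width: 0.0254
grip_force: 53.4
time: 7.2
tool_pos: [0.509, 0.1429, 0.1322]
contact_force: [-2.3, 4.7, 11.7]
width: 0.0249
grip_force: 53.6
```

```bash
for i in 1 2; do python3 -m pendant '{"plan":[[[0,0,1],0,-0.8],[[0,0,1],0,-0.8]]}' | grep -v rot; done
```

```text
time: 7.45
tool_pos: [0.509, 0.1429, 0.1321]
contact_force: [-4.0, 4.7, 14.8]
width: 0.0249
grip_force: 54.1
time: 7.7
tool_pos: [0.509, 0.1429, 0.1321]
contact_force: [-5.5, 3.8, 18.9]
width: 0.0251
grip_force: 54.5
```

```bash
python3 -m pendant '{"plan":[[[0,0,0],0,-0.8],[[0,0,0],0,-0.8],[[0,0,0],0,-0.8],[[0,0,0],0,-0.8]]}' | grep -v rot;  python3 -m pendant '{"plan":[[[0,0,0],0,0],[[0,0,0],0,0.2],[[0,0,0],0,0.2],[[0,0,-40],0,0.2],[[0,0,-80],0,0.2]]}' | grep -v rot; python3 -m pendant '{"plan":[[[0,0,-50],0,0],[[0,0,-80],0,-0.5],[[0,0,-80],0,-1]]}' | grep -v rot; python3 - <<'E'
from h import *
for n in('top','side'):
    im,d,P,X=look(n)
    np.savez(f'{n}3.npz',im=im,d=d,X=X,T=P['T'],k=[P['fx'],P['fy'],P['cx'],P['cy']])
    cv2.imwrite(f'pics/{n}3.png',cv2.resize(im[180:330,220:420,::-1],None,fx=4,fy=4,interpolation=2))
E
```

```text
time: 8.2
tool_pos: [0.509, 0.1429, 0.1321]
contact_force: [-5.8, 4.0, 18.5]
width: 0.0253
grip_force: 54.5
time: 8.82
tool_pos: [0.5079, 0.1409, 0.2065]
contact_force: [0.7, -0.4, -0.2]
width: 0.0511
grip_force: 0.0
time: 9.2
tool_pos: [0.5098, 0.1413, 0.2899]
contact_force: [0.1, -0.0, 0.4]
width: 0.0069
grip_force: 0.0
```

View pics/top3.png

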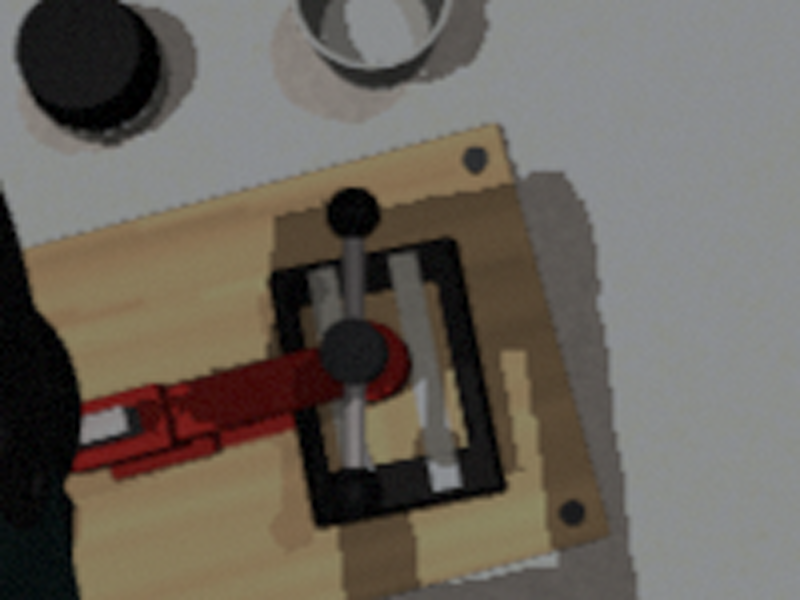

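View pics/side3.png

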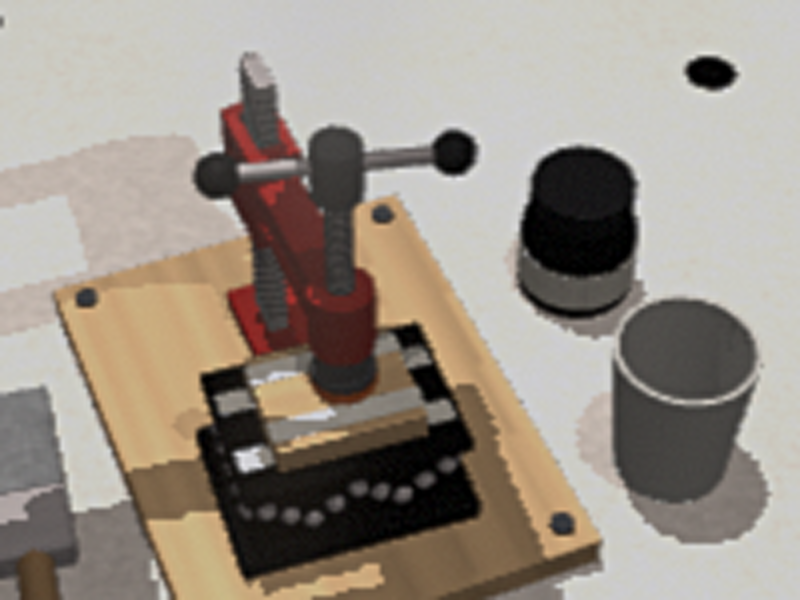

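Top view now: hub at crop (355,348), knobs at (352,212) and (352,488). In the side view the orange pad at (340,395) sits on the caul, the bar stands far out above the sleeve, and the hub has leaned towards the bar, so the jaw is cocked. The jaw stayed there after release. Next I'll measure the knobs and plan the push stroke.

```bash
sed 's/{n}0.npz/{n}3.npz/' m.py > m3.py; cat > m4.py <<'E'
import io,contextlib
with contextlib.redirect_stdout(io.StringIO()): from m3 import *
for n,a,b in(('hubtop',(308.8,267),(303.8,214.5)),('knob+',(308,233),(333.3,218)),('knob-',(308,302),(274,223.8))): print(n,tri(a,b))
X=D['top']['X']
for u,v in((308,267),(308,232),(308,302)): print((u,v),X[v,u].round(4))
E
python3 m4.py
cat >> h.py <<'E'
def orbit(H,z,degs,gap=0.021,rad=.050):
    "rows for knob angles degs (world): finger centre behind the knob, tool -x pushing tangentially"
    s=arm.read_state();R=Ro.from_quat(s['tool_rot']).as_matrix();h=np.degrees(np.arctan2(R[1,1],R[0,1]))
    for f in degs:
        a=np.radians(f);p=np.array([H[0]+rad*np.cos(a)-gap*np.sin(a),H[1]+rad*np.sin(a)+gap*np.cos(a),z])
        print(f,p.round(4),(R.T@(p-s['tool_pos'])*1000).round(1),'turn',((h-f+90)%180-90).round(1))
E
python3 -c "
from h import *
print(arm.read_state()['q'].round(2),go([.509,.1415,.2]))
orbit([.5355,.041],.21,[0])"
```

```text
hubtop (array([0.5352, 0.0416, 0.2339]), np.float64(0.0006))
knob+ (array([0.5855, 0.0427, 0.2187]), np.float64(0.0006))
knob- (array([0.4855, 0.044 , 0.217 ]), np.float64(0.0004))
(308, 267) [0.5349 0.0427 0.2357]
(308, 232) [0.5849 0.0422 0.2325]
(308, 302) [0.4859 0.0435 0.2316]
[ 0.16  0.03  1.32 -0.    1.79 -0.08] (array([ 0.2,  0.9, 85.7]), np.float64(14.02), None)
0 [0.5855 0.062  0.21  ] [-95.4  55.9  75.5] turn 14.0
```

```bash
python3 -m pendant '{"plan":[[[-40,25,0],7,-1],[[-85,56,0],14,-1],[[-85,56,0],14,-1],[[-85,56,0],14,-1]]}'|grep -v rot; python3 -c "
from h import *
orbit([.5355,.043],.209,[0],.029)"
```

```text
time: 9.8
tool_pos: [0.5828, 0.0724, 0.2847]
contact_force: [0.5, 0.6, 0.0]
width: -0.0003
grip_force: 0.0
0 [0.5855 0.072  0.209 ] [-0.4  3.1 75.6] turn 0.0
```

```bash
python3 -m pendant '{"plan":[[[0,2,40],0,-1],[[0,2,75],0,-1],[[0,2,75],0,-1],[[0,2,75],0,-1]]}'|grep -v rot; python3 -c "
from h import *
orbit([.5355,.043],.209,[0,-10,-20,-30,-40])"
```

```text
time: 10.3
tool_pos: [0.5856, 0.073, 0.2138]
contact_force: [0.6, -0.2, 1.5]
width: -0.0002
grip_force: 0.0
0 [0.5855 0.064  0.209 ] [-9.  -0.1  4.8] turn 0.1
-10 [0.5884 0.055  0.209 ] [-18.    2.7   4.8] turn 10.1
-20 [0.5897 0.0456 0.209 ] [-27.4   4.    4.8] turn 20.1
-30 [0.5893 0.0362 0.209 ] [-36.9   3.6   4.8] turn 30.1
-40 [0.5873 0.0269 0.209 ] [-46.1   1.6   4.8] turn 40.1
```

```bash
python3 -m pendant '{"plan":[[[-6,0,1],0,-1],[[-12,1,2],4,-1],[[-18,3,2],10,-1],[[-18,3,2],10,-1]]}'|grep -v rot; python3 -c "
from h import *
orbit([.5355,.043],.209,[-10,-15,-20,-25,-30])"
```

```text
time: 10.8
tool_pos: [0.5894, 0.0542, 0.2122]
contact_force: [0.9, 0.9, 0.8]
width: 0.0002
grip_force: 0.5
-10 [0.5884 0.055  0.209 ] [ 0.6 -1.1  3.2] turn 0.1
-15 [0.5892 0.0503 0.209 ] [-3.8  0.5  3.2] turn 5.1
-20 [0.5897 0.0456 0.209 ] [-8.4  1.8  3.2] turn 10.1
-25 [0.5897 0.0409 0.209 ] [-13.    2.6   3.2] turn 15.1
-30 [0.5893 0.0362 0.209 ] [-17.7   3.    3.2] turn 20.1
```

```bash
python3 -m pendant '{"plan":[[[-4,0,2],5,-1],[[-8,1,2],10,-1],[[-8,1,2],10,-1]]}'|grep -v rot; python3 -c "
from h import *
orbit([.5355,.043],.209,[-20,-25,-30,-35])"
```

```text
time: 11.18
tool_pos: [0.5892, 0.0465, 0.2096]
contact_force: [1.3, 2.3, 0.8]
width: -0.0002
grip_force: 1.1
-20 [0.5897 0.0456 0.209 ] [-0.6  0.8  0.6] turn 0.2
-25 [0.5897 0.0409 0.209 ] [-5.1  2.4  0.6] turn 5.2
-30 [0.5893 0.0362 0.209 ] [-9.6  3.6  0.6] turn 10.2
-35 [0.5885 0.0315 0.209 ] [-14.3   4.4   0.6] turn 15.2
```

```bash
python3 -m pendant '{"plan":[[[-5,2,0],5,-1],[[-10,3,0],10,-1],[[-10,3,0],10,-1]]}'|grep -v rot; python3 -c "
from h import *
orbit([.5355,.043],.209,[-30,-35,-40,-45])"
```

```text
time: 11.55
tool_pos: [0.5883, 0.0359, 0.2092]
contact_force: [3.4, 1.7, 1.8]
width: -0.0
grip_force: 1.2
-30 [0.5893 0.0362 0.209 ] [0.8 0.7 0.2] turn 0.2
-35 [0.5885 0.0315 0.209 ] [-3.7  2.3  0.2] turn 5.2
-40 [0.5873 0.0269 0.209 ] [-8.3  3.6  0.2] turn 10.2
-45 [0.5857 0.0225 0.209 ] [-12.9   4.4   0.2] turn 15.2
```

```bash
python3 -m pendant '{"plan":[[[-4,2,0],5,-1],[[-8,3,0],10,-1],[[-8,3,0],10,-1]]}'|grep -v rot; cat >> h.py <<'E'
def ftan(H):
    s=arm.read_state();R=Ro.from_quat(s['tool_rot']).as_matrix();t=R[:,0];p=s['tool_pos']-.021*t
    print('knob ang',np.degrees(np.arctan2(p[1]-H[1],p[0]-H[0])).round(1),'ftan',(s['contact_force']@t).round(2),'frad',(s['contact_force']@R[:,1]).round(2))
E
python3 -c "
from h import *
ftan([.5355,.043]);orbit([.5355,.043],.209,[-40,-45,-50,-55])"
```

```text
time: 11.92
tool_pos: [0.5866, 0.0276, 0.2088]
contact_force: [1.8, 1.1, 1.7]
width: 0.0004
grip_force: 1.4
knob ang -39.9 ftan 2.03 frad 0.69
-40 [0.5873 0.0269 0.209 ] [-0.   0.9 -0.2] turn 0.2
-45 [0.5857 0.0225 0.209 ] [-4.5  2.5 -0.2] turn 5.2
-50 [0.5837 0.0182 0.209 ] [-9.1  3.8 -0.2] turn 10.2
-55 [0.5814 0.0141 0.209 ] [-13.7   4.6  -0.2] turn 15.2
```

```bash
for i in 1 2; do python3 -m pendant '{"plan":[[[-3,1,0],3,-1],[[-5,2,0],5,-1]]}'|grep force; python3 -c "
from h import *
ftan([.5355,.043])"; done; python3 -c "
from h import *
orbit([.5355,.043],.209,[-50,-55,-60])"
```

```text
contact_force: [2.4, 1.8, 2.4]
grip_force: 1.8
knob ang -45.6 ftan 3.02 frad 0.44
contact_force: [2.6, 2.0, 2.1]
grip_force: 1.8
knob ang -51.5 ftan 3.31 frad 0.13
-50 [0.5837 0.0182 0.209 ] [ 1.3  0.2 -0.5] turn 0.0
-55 [0.5814 0.0141 0.209 ] [-3.1  1.9 -0.5] turn 5.0
-60 [0.5787 0.0102 0.209 ] [-7.7  3.1 -0.5] turn 10.0
```

```bash
for i in 1 2; do python3 -m pendant '{"plan":[[[-2,1,0],3,-1],[[-5,2,0],5,-1]]}'|grep force; python3 -c "
from h import *
ftan([.5355,.043])"; done; python3 -c "
from h import *
orbit([.5355,.043],.209,[-60,-65,-70])"
```

```text
contact_force: [2.1, 2.7, 2.8]
grip_force: 1.8
knob ang -57.3 ftan 3.24 frad -1.03
contact_force: [3.2, 3.2, 1.9]
grip_force: 1.7
knob ang -63.0 ftan 4.39 frad -1.19
-60 [0.5787 0.0102 0.209 ] [ 2.7 -0.7 -0.9] turn -0.0
-65 [0.5757 0.0066 0.209 ] [-1.8  1.  -0.9] turn 5.0
-70 [0.5723 0.0032 0.209 ] [-6.3  2.2 -0.9] turn 10.0
```

```bash
for i in 1 2; do python3 -m pendant '{"plan":[[[-2,1,0],4,-1],[[-4,1,0],7,-1]]}'|grep force; python3 -c "
from h import *
ftan([.5355,.043])"; done; python3 -c "
from h import *
orbit([.5355,.043],.209,[-70,-75,-80,-85])"
```

```text
contact_force: [4.8, 1.2, 1.8]
grip_force: 1.9
knob ang -67.5 ftan 4.9 frad 0.78
contact_force: [4.9, -0.0, 2.1]
grip_force: 2.0
knob ang -71.9 ftan 4.68 frad 1.37
-70 [0.5723 0.0032 0.209 ] [ 1.6 -1.1 -0.6] turn -4.1
-75 [5.687e-01 1.000e-04 2.090e-01] [-2.7  0.9 -0.6] turn 0.9
-80 [ 0.5649 -0.0026  0.209 ] [-7.2  2.4 -0.6] turn 5.9
-85 [ 0.5608 -0.005   0.209 ] [-11.8   3.6  -0.6] turn 10.9
```

```bash
for i in 1 2; do python3 -m pendant '{"plan":[[[-2,1,0],3,-1],[[-4,1,0],5,-1]]}'|grep force; python3 -c "
from h import *
ftan([.5355,.043])"; done; python3 -c "
from h import *
orbit([.5355,.043],.209,[-80,-85,-90])"
```

```text
contact_force: [5.5, -2.2, 2.5]
grip_force: 2.2
knob ang -76.5 ftan 5.02 frad 3.2
contact_force: [5.1, -3.5, 2.2]
grip_force: 2.3
knob ang -81.2 ftan 4.76 frad 3.98
-80 [ 0.5649 -0.0026  0.209 ] [ 1.1  0.1 -0.6] turn -4.1
-85 [ 0.5608 -0.005   0.209 ] [-3.2  2.  -0.6] turn 0.9
-90 [ 0.5565 -0.007   0.209 ] [-7.7  3.6 -0.6] turn 5.9
```

```bash
for i in 1 2; do python3 -m pendant '{"plan":[[[-2,2,0],2,-1],[[-4,4,0],4,-1]]}'|grep force; python3 -c "
from h import *
ftan([.5355,.043])"; done; python3 -c "
from h import *
orbit([.5355,.043],.209,[-85,-90,-95])"
```

```text
contact_force: [3.9, 1.7, 2.5]
grip_force: 1.9
knob ang -86.4 ftan 4.0 frad -1.57
contact_force: [4.3, 2.2, 0.1]
grip_force: 1.6
knob ang -91.2 ftan 4.23 frad -2.33
-85 [ 0.5608 -0.005   0.209 ] [ 5.2 -4.2 -1.4] turn -7.1
-90 [ 0.5565 -0.007   0.209 ] [ 1.  -2.  -1.4] turn -2.1
-95 [ 0.5521 -0.0086  0.209 ] [-3.4 -0.2 -1.4] turn 2.9
```

```bash
python3 - <<'E'
from h import *
a=[]
for n,o in(('top',(210,250)),('side',(190,245))):
    im,d,P,X=look(n); a.append(im[o[0]:o[0]+110,o[1]:o[1]+130,::-1])
cv2.imwrite('pics/p5.png',cv2.resize(np.hstack(a),None,fx=3,fy=3,interpolation=2))
E
```

```text
(no output)
```

View pics/p5.png

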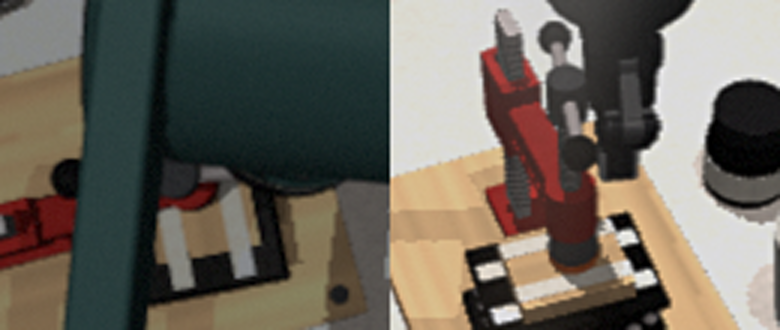

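The picture shows the tommy bar pointing along -y, nearly in line with the arm, with the fingers behind the near knob (578,153) and the pad on the caul. The turn has followed the plan, so I'll keep tightening while averaging the torque.

```bash
for i in 1 2; do for j in 1 2; do python3 -m pendant '{"plan":[[[-2.2,0.8,0],2.5,-1]]}'|grep contact; python3 -c "
from h import *
ftan([.5355,.043]);print(arm.read_state()['torque'].round(3))";done; done; python3 -c "
from h import *
orbit([.5355,.043],.209,[-95,-100,-105])"
```

```text
contact_force: [3.3, 1.9, 0.3]
knob ang -93.3 ftan 3.1 frad -2.16
[ 0.315 -0.498 -0.06 ]
contact_force: [3.0, 2.2, 0.2]
knob ang -95.7 ftan 2.68 frad -2.53
[ 0.23  -0.619  0.007]
contact_force: [3.5, 1.2, 0.4]
knob ang -98.0 ftan 3.28 frad -1.73
[ 0.215 -0.632  0.004]
contact_force: [4.1, 1.0, -0.4]
knob ang -100.4 ftan 3.76 frad -1.8
[ 0.131 -0.615 -0.071]
-95 [ 0.5521 -0.0086  0.209 ] [ 4.5 -4.5 -1.3] turn -7.1
-100 [ 0.5475 -0.0099  0.209 ] [ 0.3 -2.3 -1.3] turn -2.1
-105 [ 0.5428 -0.0107  0.209 ] [-4.1 -0.5 -1.3] turn 2.9
```

```bash
for i in 1 2 3 4; do python3 -m pendant '{"plan":[[[-2.2,0.4,0.2],2.5,-1]]}'|grep contact; python3 -c "
from h import *
ftan([.5355,.043]);print(arm.read_state()['torque'].round(3))";done; python3 -c "
from h import *
orbit([.5355,.043],.209,[-105,-110,-115]);print(arm.read_state()['q'].round(2))"
```

```text
contact_force: [3.8, -0.2, -0.0]
knob ang -102.6 ftan 3.77 frad -0.75
[-0.02  -0.624 -0.008]
contact_force: [4.2, -1.1, 0.5]
knob ang -104.8 ftan 4.34 frad -0.19
[-0.219 -0.606 -0.049]
contact_force: [3.5, -3.4, 2.6]
knob ang -107.0 ftan 4.45 frad 2.0
[-0.416 -0.637 -0.045]
contact_force: [3.5, -3.2, 1.4]
knob ang -109.2 ftan 4.49 frad 1.66
[-0.582 -0.566  0.044]
-105 [ 0.5428 -0.0107  0.209 ] [ 3.4 -3.8 -1.4] turn -7.1
-110 [ 0.5381 -0.0112  0.209 ] [-0.8 -1.7 -1.4] turn -2.1
-115 [ 0.5334 -0.0112  0.209 ] [-5.1  0.1 -1.4] turn 2.9
[-0.13  0.07  1.44 -0.    1.63  1.83]
```

```bash
cat >> h.py <<'E'
def tq(H):
    s=arm.read_state();R=Ro.from_quat(s['tool_rot']).as_matrix();M=s['torque'];F=np.array([-M[1],M[0],0])/.16
    f=[(v@R[:,0],v@R[:,1]) for v in (s['contact_force'],F)];p=s['tool_pos']-.021*R[:,0]
    print('knob',np.degrees(np.arctan2(p[1]-H[1],p[0]-H[0])).round(1),'r',np.hypot(*(p-[*H,0])[:2]).round(4),*['ft %.1f fr %.1f tau %.3f;'%(a,b,.05*a-.01*b) for a,b in f])
E
for i in 1 2 3 4; do python3 -m pendant '{"plan":[[[-2.2,0.7,0.2],2.5,-1]]}' >/dev/null; python3 -c "
from h import *
tq([.5355,.043])";done
```

```text
knob -111.5 r 0.0509 ft 4.7 fr 2.3 tau 0.211; ft 4.8 fr 2.3 tau 0.218;
knob -113.8 r 0.0508 ft 5.5 fr 2.7 tau 0.248; ft 5.3 fr 2.4 tau 0.242;
knob -116.1 r 0.0508 ft 5.1 fr 2.7 tau 0.229; ft 5.2 fr 3.0 tau 0.228;
knob -118.5 r 0.0507 ft 5.5 fr 3.9 tau 0.235; ft 5.1 fr 3.1 tau 0.223;
```

```bash
for i in 1 2 3 4; do python3 -m pendant '{"plan":[[[-2.2,1.0,0.2],2.5,-1]]}' >/dev/null; python3 -c "
from h import *
tq([.5355,.043])";done
```

```text
knob -120.9 r 0.0507 ft 6.0 fr 2.4 tau 0.275; ft 5.1 fr 2.9 tau 0.224;
knob -123.4 r 0.0507 ft 5.8 fr 3.0 tau 0.261; ft 5.2 fr 2.6 tau 0.232;
knob -125.9 r 0.0506 ft 4.5 fr 3.1 tau 0.193; ft 5.3 fr 2.8 tau 0.239;
knob -128.4 r 0.0507 ft 5.9 fr 2.9 tau 0.266; ft 5.2 fr 2.2 tau 0.236;
```

```bash
for i in 1 2 3 4 5 6; do python3 -m pendant '{"plan":[[[-2.2,1.1,0.2],2.5,-1]]}' >/dev/null; python3 -c "
from h import *
tq([.5355,.043])";done; python3 -c "
from h import *
print(arm.read_state()['q'].round(2),arm.read_state()['time'])"
```

```text
knob -130.9 r 0.0507 ft 5.7 fr 1.4 tau 0.269; ft 5.0 fr 1.8 tau 0.231;
knob -133.4 r 0.0507 ft 5.3 fr 0.6 tau 0.260; ft 5.1 fr 1.8 tau 0.238;
knob -135.9 r 0.0508 ft 6.2 fr 1.3 tau 0.296; ft 5.1 fr 1.2 tau 0.245;
knob -138.4 r 0.0509 ft 4.6 fr 0.9 tau 0.223; ft 5.3 fr 1.1 tau 0.253;
knob -140.9 r 0.0509 ft 4.7 fr 1.3 tau 0.220; ft 5.5 fr 0.6 tau 0.270;
knob -143.4 r 0.051 ft 5.1 fr 0.2 tau 0.250; ft 5.0 fr 0.2 tau 0.248;
[-0.12 -0.01  1.52 -0.01  1.63  2.45] 17.275
```

```bash
for i in 1 2 3 4 5 6; do python3 -m pendant '{"plan":[[[-2.6,0,0.1],0.5,-1]]}' >/dev/null; python3 -c "
from h import *
tq([.5355,.043])";done
```

```text
knob -146.2 r 0.0511 ft 5.4 fr 1.5 tau 0.258; ft 5.3 fr 1.9 tau 0.248;
knob -149.2 r 0.0512 ft 6.9 fr 3.1 tau 0.316; ft 5.2 fr 2.1 tau 0.237;
knob -152.1 r 0.0514 ft 5.9 fr 2.8 tau 0.267; ft 5.7 fr 2.2 tau 0.263;
knob -155.1 r 0.0516 ft 6.0 fr 2.8 tau 0.271; ft 5.5 fr 2.5 tau 0.251;
knob -158.0 r 0.0519 ft 6.4 fr 3.0 tau 0.288; ft 5.5 fr 3.0 tau 0.246;
knob -160.8 r 0.0523 ft 5.8 fr 3.4 tau 0.255; ft 5.4 fr 3.0 tau 0.241;
```

```bash
python3 -m pendant '{"plan":[[[6,0,0],0,-1],[[14,0,0],0,-1],[[14,0,0],0,-1],[[14,0,0],0,-1]]}' >/dev/null; for i in 1 2 3; do python3 -m pendant '{"plan":[[[0,0,0],0,-1]]}' >/dev/null; python3 -c "
from h import *
tq([.5355,.043])";done
```

```text
knob -148.1 r 0.0491 ft 0.5 fr 0.3 tau 0.019; ft 0.6 fr -0.0 tau 0.028;
knob -148.0 r 0.049 ft -0.8 fr 0.6 tau -0.045; ft -0.4 fr -0.2 tau -0.021;
knob -148.0 r 0.049 ft 0.1 fr 0.8 tau -0.004; ft 0.1 fr -0.1 tau 0.006;
```

```bash
python3 -m pendant '{"plan":[[[0,0,-50],0,-1],[[0,0,-100],0,-1],[[0,40,-120],0,-1],[[0,90,-120],0,-1],[[0,90,-120],0,-1]]}'; python3 - <<'E'
from h import *
im,d,P,X=look('side'); cv2.imwrite('pics/s6.png',cv2.resize(im[170:330,200:420,::-1],None,fx=3.5,fy=3.5,interpolation=2))
o=np.load('side0.npz')['im'].astype(int)
print(arm.read_state()['time'], 'plinth-region diff',abs(im.astype(int)-o)[290:325,265:345].mean())
E
```

```text
time: 19.52
tool_pos: [0.425, -0.0472, 0.3253]
tool_rot: [0.865, -0.501, 0.001, -0.0]
contact_force: [-0.1, -0.6, 0.7]
width: -0.0001
grip_force: 0.0
19.575 plinth-region diff 9.580714285714286
```

View pics/s6.png

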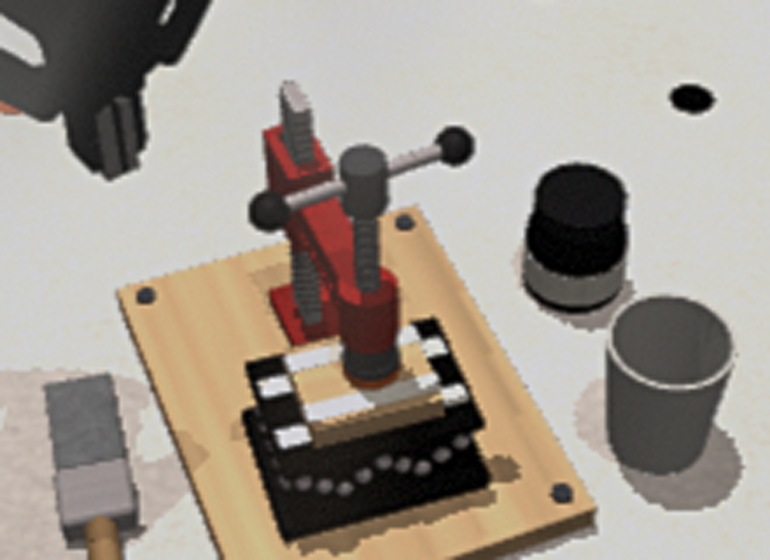

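The picture shows the pad at (370,375) pressed on the caul, the tommy bar turned about 160°, and the plinth, jar, cup and brush where they stood. The robot is clear, so I'm handing in.

```bash
python3 -c "
from rig import arm
print(arm.job_done())"
```

```text
the job is handed in; nothing more can be done
None
```

The job is handed in, with no verdict returned: the jaw is slid down and biting on the bar, and the tommy bar is turned to about 3 rad (an estimated 42 N at the pad, likely 34 to 53 N, worked out from the push at the knob). The robot is clear, and plinth, jar, cup and brush look undisturbed in the last picture.

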